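# Bar the can rack and store a tin

## Robot

A 6-joint arm with a two-finger parallel gripper is mounted at the origin on the work surface. World frame = base frame: x ahead of the robot, y to its left, z up, the work surface at z = 0. Lengths are in mm, angles in rad, forces in N, time in s.
With the tool pointing down it reaches from about 325 to 775 mm from the base axis. Payload 5.5 kg.
Tool frame: the origin (TCP) lies midway between the tips of the shut fingers; the grasp point (between the pads) lies 19 mm behind it; z points along the fingers, y is the line along which they close (so a half turn about z gives the same grasp; the last joint's range is limited). The gripper opens to 88 mm and grips with 3 to 60 N. Pads are 20 mm wide; open, the fingers measure 115 mm over their backs; the gripper's body (75 mm by 178 mm) begins 61 mm behind the grasp point.
Start: joints at [-1.388, 0.091, 1.231, -0, 1.82, -0.057], TCP at [142.504, -582.846, 222.631] pointing down, gripper open.
Joint ranges: [-2.87, 2.87], [-0.86, 2.18], [0.17, 2.46], [-1.51, 4.65], [0.06, 2.69], [-2.65, 2.65]. Speed limits (rad/s): [2.57, 2.57, 3.01, 3.14, 3.14, 3.14].

## Interface

Orientations are given as a rotation vector (axis times angle).
In Python, from plant import monitor, cams, ticket gives the robot as it stands.
- The arm moves only by the tool move_arm, never from a script. Its argument "increments" is a list of rows, each a list of 5 numbers: the shift along the tool's x, y, z in m, then the turn about the tool's z in degrees, then the opening, from 0 (shut) to 1 (fully open). A call has 1 to 20 rows; each row is the pose to reach, as a shift and turn from the pose commanded when the call began, along the tool's axes at that moment; what a row does not reach only later rows make up. A row lasts 1/10 s, in which the tool goes at most 50 mm and 8.59 degrees, less where a joint would pass 70% of its speed; a pose out of reach is approached as far as the arm can. A call with a gripper value outside its range is refused whole. The fingers move at their own pace and stop on an object; "force" is the grip in N (left out, the last holds). Time passes only in rows, so rows that repeat a pose let the fingers close. It gives the time, the measured TCP pose, the force, the opening and the grip force at its end, in the units of the state.
- monitor.get_obs(): the state, without advancing time (a new reading comes with each control period).
- cams.get_image(name): name is "scene" or "top" or "wrist"; returns a dict with "pixels" (384x512x3 uint8, blue, green, red), "depth" (384x512 float32, mm along the optical axis (not along the pixel's ray), 0 where there is no reading), "fx", "fy", "cx", "cy" (pixels), "xyz" and "attitude" of the camera in the world. Camera axes: x right, y up, looking along -z (the intrinsics and any distortion apply to the point x, -y, -z); pixel columns grow to the right and rows downward; lengths in mm; the calibration is good to about 2 mm. A picture is of the moment at which its call begins.
- ticket.sign_off(): hands the job in; it is judged then, once.
The state is a dict: "time": time; "joint_pos": joint angles; "joint_velocities": joint speeds; "joint_efforts": joint torques, N m; "tcp_pos": TCP position; "tool_rot": TCP orientation; "ft_force": force on the tool from outside, world axes, zero at the start; "torque": the same for the moment, N m; "finger_gap": finger opening in mm; "gripper_force": force on a finger pad.
Only numpy, scipy, OpenCV 4.12 (cv2) and the standard library are available. Lean on these libraries where they do the work, as an engineer would, in place of code of your own. Each camera call takes 0.05 s, during which the arm holds its last target. There are 200 camera calls.

## Task

Swing the raised steel bar at the low end of the sloping can rack down until it lies fully in its catch. Then take the tin from its cradle, set it gently on its side on the rack's sloping floor, and let it go so that it comes to rest against the closed bar. Leave everything else on the counter where it stands.

Things in the scene. Friction and masses are not known exactly. Their poses are not given: they have to be found in the camera images.
- rack: Fixed wooden can rack: a sloping chute for tins on their sides, 240 mm long, 190 mm wide. Origin under its centre on the work surface; x points from the low front end (robot side) to the high back end, y across, z up. At x = -128 mm stand the pivot post (y = +85 mm) and catch post (y = -85 mm), each 34 x 16 mm, tops at 60 mm, with thin steel cheeks up to 82 mm, between which the bar swings
- deck: The rack's sloping floor. Origin on its top face, middle of the low edge, at rack (-120, 0, 35) mm; x runs up the slope (0.16 rad, 230 mm long), z square to it. 125 mm clear width between rails 16 mm high; a lip closes the high end, only the bar the low end. A tin let go rolls down; held by the closed bar its axis is 28 mm above the floor, about 32 mm up from the low edge
- bar (a joint): Angle of the rack's steel bar, rad: 0 = level, fully in its catch (end stop), 1.57 = straight up, more leans out over the pivot side (rack +y), limit 2.1. It swings in the upright plane across the rack's front. A stiff hinge (0.17 N m) keeps it where it is left, so push it all the way down; 1 to 3 N near its end. Section 14 x 14 mm, 185 mm from pivot to free end
- pivot (a point): Hinge axis of the bar, centre of the bar's section, 68 mm above the work surface; at rack (-128, +85, 68) mm
- catch (a point): Middle of the closed bar in its catch, a U open at the top; at rack (-128, -85, 68) mm. The closed bar's top face is 75 mm above the work surface, the catch's cheeks reach 82 mm
- bar_end (a point): Free end of the bar, on its centre line, 185 mm from the pivot; with the bar closed it is 15 mm past the catch's middle
- tin: The tin to store: loose, lying on its side, steel with a plain paper label, 56 mm across, 95 mm long, about 0.28 kg. Origin at its centre, y axis along its length (x and z turn as it rolls). It starts in the cradle, its centre 32 mm above the work surface, free to be gripped across its diameter from above
- cradle: Low fixed wooden cradle under the tin, 66 x 110 mm, base 4 mm thick, two ridges along the tin 9 mm high, within 25 mm of its middle line; y axis along the tin. Origin under its centre
- big_tin: Bystander, to be left alone: standing labelled tin, 76 mm across, 110 mm tall; origin at the centre of its underside
- mug: Bystander, to be left alone: white mug, 80 mm across, 90 mm tall, handle on its side; origin at the centre of its underside
- spice: Bystander, to be left alone: small glass spice jar, 42 mm across, 70 mm tall; origin at the centre of its underside
- jar: Bystander, to be left alone: amber jar with brass cap, 72 mm across, 100 mm tall; origin at the centre of its underside
- spoon: Bystander, to be left alone: pale wooden spoon, 240 mm long, lying flat, origin near the middle of its length, 20 mm or less high
Things that resemble listed ones, but are neither listed nor needed, are in the scene too. What is shaped like the tin but pink or red is not meant.

How it is judged (in metres and radians):
On the way, in this order (a step that is already met when the one before it is completed fails the run):
1. the bar lies in its catch (value of joint bar below 0.06 rad), for 0.2 s.
2. with the bar closed, the tin lies on its side on the rack against the bar (value of joint bar below 0.06 rad and x of tin in the frame of deck between 0.015 and 0.055 m and y of tin in the frame of deck between -0.03 and 0.03 m and z of tin in the frame of deck between 0.02 and 0.036 m and angle between the y axis of tin and the y axis of rack, either way round below 0.3 rad), for 0.2 s.
At the end, for the whole second after the job is handed in: The bar is within 0.06 rad of level in its catch. The tin lies at rest on its side on the sloping floor against the bar: its centre 15 to 55 mm up from the low edge, within 30 mm of the floor's middle line, its length within 0.3 rad of square across the rack (all of step 2 and linear speed of tin below 0.03 m/s and angular speed of tin below 0.5 rad/s); the robot touches nothing.
It fails at once if the tin was let go 30 mm or more above the rack's floor (z of tin in the frame of deck between 0.058 and 0.3 m and x of tin in the frame of deck between -0.03 and 0.26 m and y of tin in the frame of deck between -0.1 and 0.1 m and contact force between tin and the fingers below 0.05 N).
It fails at once if a bystander (tin, mug, jar or spoon) was shifted by more than 40 mm (distance of any of big_tin, mug, spice, jar, spoon from where it was at the start of the episode above 0.04 m).
It fails at once if a bystander was tipped over (angle between any of big_tin, mug, spice, jar's own z axis and vertical above 0.7 rad).
It also fails if it takes over 69 s, if anything falls off the work surface, if the arm or the gripper's body presses on something with over 40 N, if the wrist force passes 120 N, or if a joint passes its speed limit or range.

## Working session

There is one attempt and no reset: what is moved stays moved. The work goes in short steps, Python scripts to look and compute and a tool call to move; the robot and the scene stay as the last step left them, time stands still between calls to the robot, and variables do not carry over. Pictures are saved under pics/ and viewed, at most 10 in all, crops included, and the job is handed in when it is done.

Besides the shell and the picture viewer there is one more tool, called after "Request:" by a JSON object that holds its "method" and its "body", one argument or row to a line. move_arm: Moves the arm, as the interface text tells. Its arguments: {"type":"object","properties":{"increments":{"type":"array","items":{"type":"array","items":{"type":"number"}}},"force":{"type":"number"}},"required":["increments"]}

```bash
mkdir -p pics
cat > h.py <<'E'
import numpy as np,cv2
from scipy.spatial.transform import Rotation as R
from plant import monitor,cams,ticket
def cloud(im):
    d=im["depth"].astype(float);v,u=np.mgrid[:d.shape[0],:d.shape[1]]
    p=np.stack([(u-im["cx"])/im["fx"]*d,-(v-im["cy"])/im["fy"]*d,-d],-1)
    a=np.array(im["attitude"],float)
    M=R.from_rotvec(a).as_matrix() if a.size==3 else a.reshape(3,3)
    P=p@M.T+np.array(im["xyz"]);P[d==0]=np.nan
    return P
E
python3 - <<'E'
from h import *
for n in("top","scene"):
    im=cams.get_image(n);cv2.imwrite(f"pics/{n}0.png",im["pixels"]);np.savez(f"{n}0.npz",**im)
    print(n,{k:im[k] for k in im if k not in("pixels","depth")})
o=monitor.get_obs();print(o)
E
```

```text
top {'fx': 489.64802517806885, 'fy': 489.64802517806885, 'cx': 249.15294823953928, 'cy': 188.65225050735125, 'xyz': array([ 268.17157334,    3.64217555, 1599.40242277]), 'attitude': array([ 0.15531231, -0.16457961, -1.60686448])}
scene {'fx': 419.8875170890176, 'fy': 419.8875170890176, 'cx': 257.56083336580826, 'cy': 193.1729632892432, 'xyz': array([1111.54399944,  486.11360633, 1006.10436975]), 'attitude': array([0.32402135, 0.78163987, 2.1886755 ])}
{'time': 0.1, 'joint_pos': array([-1.38768897e+00,  9.17849940e-02,  1.23174424e+00,  2.39296069e-06,
        1.81978571e+00, -5.66705944e-02]), 'joint_velocities': array([-1.98553004e-04, -1.75899013e-03, -1.31669618e-03, -1.25685053e-03,
        6.04330320e-04,  8.48963022e-05]), 'joint_efforts': array([ 2.49154713e-03, -4.47858489e+01, -4.07569563e+01,  7.00438558e-02,
        2.84003309e-02, -1.07043616e-04]), 'tcp_pos': array([ 142.46166207, -582.57829424,  221.63107442]), 'tool_rot': array([-3.11733528e+00, -3.75536024e-01,  1.67186940e-04]), 'ft_force': array([-0.17224582, -1.89799145,  0.13640162]), 'torque': array([-0.02122925, -0.03165236, -0.02987139]), 'gripper_force': 0.0, 'finger_gap': 87.73109021625979}
```

View pics/top0.png

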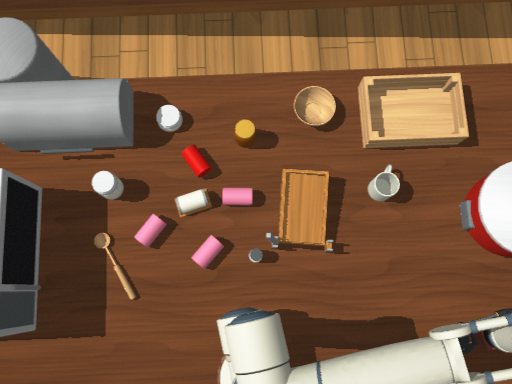

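View pics/scene0.png

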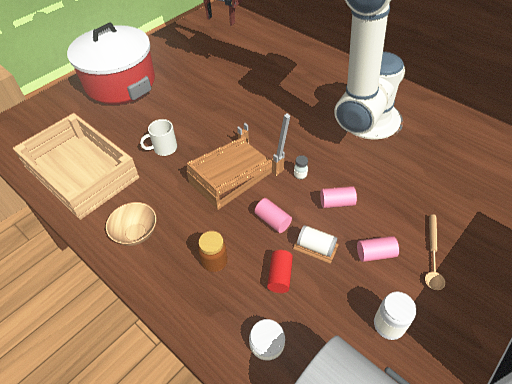

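The top view shows the rack at (304,207), its posts at (273,239) and (329,245) on the robot side, and the white tin at (193,202). The spice jar is at (256,256), near the pivot post. The scene view shows the bar raised at about (284,135).

```bash
python3 - <<'E'
from h import *
for n in("top","scene"):
    im=dict(np.load(n+"0.npz"));P=cloud(im);px=im["pixels"];np.save(n+"P.npy",P)
    hsv=cv2.cvtColor(px,cv2.COLOR_BGR2HSV)
    H,S,V=cv2.split(hsv)
    pts=lambda m,box:P[box[0]:box[1],box[2]:box[3]][m[box[0]:box[1],box[2]:box[3]]]
    def show(l,q):
        q=q[np.isfinite(q).all(1)]
        if len(q)<5:print(n,l,"few");return
        r=cv2.minAreaRect(q[:,:2].astype(np.float32));print(n,l,len(q),"med",np.median(q,0).round(1),"rect",np.round(r[0],1),np.round(r[1],1),round(r[2],1),"z",np.percentile(q[:,2],[2,50,98]).round(1))
    full=(0,384,0,512)
    Z=P[...,2]
    tin=(S<60)&(V>150)
    tb=(180,225,165,215) if n=="top" else (220,260,290,345)
    show("tin",pts(tin&(Z>30),tb))
    rb=(160,255,275,335) if n=="top" else (130,210,180,280)
    q=pts((S>90)&(Z>25)&(Z<90),rb);show("rackwood",q)
    show("rack any z>62",pts((Z>55)&(Z<120),rb))
    bb=(225,255,262,282) if n=="top" else (105,180,270,294)
    q=pts((Z>80)&(S<110),bb);show("bar",q)
    q=q[np.isfinite(q).all(1)]
    for z in range(60,300,20):
        w=q[(q[:,2]>=z)&(q[:,2]<z+20)]
        if len(w):print(z,len(w),w.mean(0).round(1))
    sb=(245,268,245,266) if n=="top" else (150,182,290,312)
    show("spice",pts(Z>20,sb))
    for nm,(v,u) in dict(sp=(256,256),pink=(197,237),mug=(186,384),postL=(239,273),postR=(245,329)).items():
        if n=="top":print(nm,P[v,u].round(1))
E
python3 - <<'E'
import cv2,numpy as np
a=cv2.imread('pics/top0.png')[160:270,170:345];b=cv2.imread('pics/scene0.png')[100:270,180:350]
a=cv2.resize(a,None,fx=3,fy=3,interpolation=2);b=cv2.resize(b,(330,330),interpolation=2)
c=np.zeros((330,855,3),np.uint8);c[:, :525]=a;c[:,525:]=b;cv2.imwrite('pics/c.png',cv2.resize(c,(800,309)))
E
```

```text
top tin 451 med [554.3 175.2  57. ] rect [557.4 175.7] [53.3 93.2] 15.8 z [41.3 57.  66.2]
top rackwood 3416 med [ 518.  -184.8   56. ] rect [ 507.4 -190.2] [173.2 254.1] 82.1 z [30.7 56.  86. ]
top rack any z>62 1892 med [ 570.6 -191.9   65.5] rect [ 509.1 -183.8] [179.6 251.3] 84.1 z [55.5 65.5 89.5]
top bar 90 med [408.7 -72.7 179. ] rect [412.6 -72.1] [41.4 31.6] 80.7 z [ 81.  179.  254.8]
80 21 [407.7 -86.3  85.8]
100 7 [407.5 -82.7 112.8]
120 3 [406.2 -81.  131.7]
140 7 [407.3 -76.5 148.8]
160 7 [409.9 -73.4 170.8]
180 4 [408.1 -73.2 189.8]
200 5 [407.3 -66.8 203.2]
220 9 [409.2 -65.5 226.9]
240 27 [412.1 -58.8 250.7]
top spice 146 med [373.  -23.   68.8] rect [374.6 -22.6] [41.2 37.5] 44.2 z [27.6 68.8 75.8]
sp [368.3 -24.3  66.2]
pink [559.9  27.9  52. ]
mug [ 584.1 -459.6   12.2]
postL [406.6 -73.1 190.5]
postR [ 392.7 -253.6   67. ]
scene tin 700 med [569.7 186.   53.8] rect [561.2 182. ] [54.3 95.4] 15.6 z [32.3 53.8 61.7]
scene rackwood 3144 med [ 541.6 -175.7   54.8] rect [ 519.7 -113.8] [307.6 259.2] 84.7 z [29.6 54.8 85.5]
scene rack any z>62 1681 med [ 581.8 -177.9   64.4] rect [ 520.4 -113.4] [307.9 254.4] 84.9 z [55.3 64.4 87.9]
scene bar 265 med [418.5 -61.2 175.5] rect [418.6 -64.6] [36.8 30.3] 67.5 z [ 81.6 175.5 250. ]
80 29 [417.9 -75.   87.8]
100 26 [416.6 -70.2 109.2]
120 26 [416.8 -67.5 129.3]
140 30 [416.7 -65.4 149.1]
160 30 [417.5 -61.9 170.2]
180 31 [417.4 -59.2 190.4]
200 34 [417.3 -55.6 211.3]
220 30 [417.7 -52.7 231. ]
240 29 [416.9 -52.  247. ]
scene spice 229 med [386.  -11.9  57.2] rect [378.7 -17.3] [43.9 39.4] 67.7 z [22.2 57.2 71.7]
```

View pics/c.png

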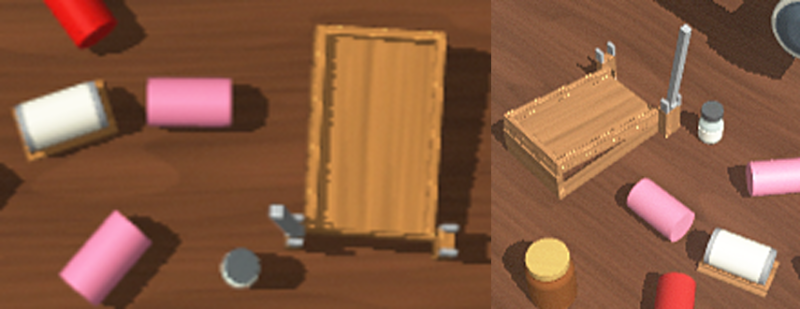

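The crop shows the bar leaning slightly past upright towards +y, both ends of the catch, and the white tin in its cradle with a pink tin nearby. I'll do one refinement of the rack and bar frame, then move.

Run:
```python
from h import *
yaw=-0.103;c,s=np.cos(yaw),np.sin(yaw);Rr=np.array([[c,-s],[s,c]])
A=[]
for n in("top","scene"):
    P=np.load(n+"P.npy").reshape(-1,3);P=P[np.isfinite(P).all(1)]
    q=P.copy();q[:,:2]=(P[:,:2]-[530.6,-180.7])@Rr
    b=(abs(q[:,0])<170)&(abs(q[:,1])<130)&(q[:,2]>25)&(q[:,2]<110);q=q[b];A.append(q)
    body=q[(q[:,0]>-110)&(q[:,0]<100)&(q[:,2]>35)]
    print(n,"y ext by x",[(x,np.percentile(body[abs(body[:,0]-x)<12][:,1],[1,99]).round(0)) for x in(-90,-50,0,50,90)])
    m=q[abs(q[:,1])<50];m=m[m[:,2]>35];print("x ext",[(y,np.percentile(m[abs(m[:,1]-y)<12][:,0],[.5,99.5]).round(0)) for y in(-40,0,40)])
    for x in(-90,0,80):print("floor z at",x,np.median(m[abs(m[:,0]-x)<8][:,2]).round(1),"exp",35+(x+120)*.1614)
    k=q[(q[:,0]<-108)&(q[:,2]>58)]
    for sg in(-1,1):
        w=k[(k[:,1]*sg>70)&(k[:,2]<90)];print("post",sg,len(w),w.min(0).round(1),w.max(0).round(1),w.mean(0).round(1))
```

```text
top y ext by x [(-90, array([-75.,  69.])), (-50, array([-74.,  69.])), (0, array([-73.,  69.])), (50, array([-73.,  69.])), (90, array([-74.,  68.]))]
x ext [(-40, array([-120.,  101.])), (0, array([-120.,  102.])), (40, array([-119.,  101.]))]
floor z at -90 41.1 exp 39.842
floor z at 0 55.4 exp 54.367999999999995
floor z at 80 67.8 exp 67.28
post -1 58 [-146.7  -95.1   58.1] [-114.9  -78.7   88. ] [-130.3  -86.5   70.3]
post 1 46 [-167.8   73.    58.5] [-113.   127.6   89.3] [-137.3   86.7   76.9]
scene y ext by x [(-90, array([-68.,  77.])), (-50, array([-68.,  77.])), (0, array([-69.,  76.])), (50, array([-68.,  77.])), (90, array([-68.,  77.]))]
x ext [(-40, array([-117.,  111.])), (0, array([-113.,  111.])), (40, array([-117.,  111.]))]
floor z at -90 38.2 exp 39.842
floor z at 0 53.0 exp 54.367999999999995
floor z at 80 66.0 exp 67.28
post -1 62 [-146.7  -91.8   58. ] [-111.   -71.6   83.2] [-127.6  -79.9   70.3]
post 1 83 [-164.8   80.2   59.1] [-110.2  128.9   89.8] [-123.7   93.2   72.5]
```

Request:
{"method": "move_arm", "body": {
  "increments": [
    [0, 0, -0.05, -8, 0],
    [0, 0, -0.08, -16, 0],
    [0, 0, -0.08, -24, 0],
    [0, 0, -0.08, -32, 0],
    [0, 0, -0.08, -40, 0],
    [0, 0, -0.08, -48, 0],
    [0, 0, -0.08, -56, 0],
    [0, 0, -0.08, -64, 0],
    [0, 0, -0.08, -70.4, 0],
    [0, 0, -0.08, -70.4, 0],
    [0, 0, -0.08, -70.4, 0]
  ]
}}

```text
time: 1.2
tcp_pos: [142.5, -582.8, 302.2]
tool_rot: [-2.335, -2.101, -0.001]
ft_force: [0.1, -0.9, 0.1]
finger_gap: 3.4
gripper_force: 0.0
```

Request:
{"method": "move_arm", "body": {
  "increments": [
    [0.045, 0.0165, 0, 0, 0],
    [0.09, 0.033, 0, 0, 0],
    [0.135, 0.05, 0, 0, 0],
    [0.18, 0.066, 0, 0, 0],
    [0.225, 0.083, 0, 0, 0],
    [0.27, 0.1, 0, 0, 0],
    [0.315, 0.116, 0, 0, 0],
    [0.36, 0.133, 0, 0, 0],
    [0.405, 0.149, 0, 0, 0],
    [0.45, 0.166, 0, 0, 0],
    [0.495, 0.182, 0, 0, 0],
    [0.54, 0.199, 0, 0, 0],
    [0.585, 0.215, 0, 0, 0],
    [0.59, 0.217, 0, 0, 0],
    [0.59, 0.217, 0.03, 0, 0],
    [0.59, 0.217, 0.07, 0, 0],
    [0.59, 0.217, 0.1, 0, 0],
    [0.59, 0.217, 0.1, 0, 0],
    [0.59, 0.217, 0.1, 0, 0]
  ]
}}

```text
time: 3.1
tcp_pos: [418.4, -18.6, 203.3]
tool_rot: [-2.334, -2.103, 0.0]
ft_force: [-0.1, 0.4, 0.8]
finger_gap: 0.5
gripper_force: 0.0
```

Request:
{"method": "move_arm", "body": {
  "increments": [
    [-0.024, 0, 0, 0, 0],
    [-0.048, 0, 0.001, 0, 0],
    [-0.065, 0, 0.001, 0, 0],
    [-0.083, 0, 0.002, 0, 0],
    [-0.1, 0, 0.007, 0, 0],
    [-0.116, 0, 0.014, 0, 0],
    [-0.131, 0, 0.023, 0, 0],
    [-0.145, 0, 0.034, 0, 0],
    [-0.157, 0, 0.046, 0, 0],
    [-0.168, 0, 0.06, 0, 0],
    [-0.174, 0, 0.07, 0, 0],
    [-0.18, 0, 0.08, 0, 0],
    [-0.184, 0, 0.092, 0, 0],
    [-0.187, 0, 0.103, 0, 0],
    [-0.189, 0, 0.114, 0, 0],
    [-0.19, 0, 0.122, 0, 0],
    [-0.19, 0, 0.122, 0, 0]
  ]
}}

```text
time: 4.8
tcp_pos: [398.6, -206.6, 79.0]
tool_rot: [-2.33, -2.103, 0.001]
ft_force: [-0.1, 0.9, -0.0]
finger_gap: 0.6
gripper_force: 0.0
```

Request:
{"method": "move_arm", "body": {
  "increments": [
    [0, 0, 0.002, 0, 0],
    [0, 0, 0.004, 0, 0],
    [0, 0, 0.006, 0, 0],
    [0, 0, 0.007, 0, 0],
    [0, 0, 0.007, 0, 0]
  ]
}}

```text
time: 5.3
tcp_pos: [399.5, -207.2, 75.2]
tool_rot: [2.331, 2.104, 0.001]
ft_force: [-2.6, 1.3, 6.7]
finger_gap: 0.6
gripper_force: 3.4
```

Run:
```python
from h import *
a=cams.get_image("top")["pixels"][180:280,220:350];b=cams.get_image("scene")["pixels"][80:240,170:330]
c=np.hstack([cv2.resize(a,(429,330),interpolation=2),cv2.resize(b,(330,330),interpolation=2)]);cv2.imwrite("pics/bar1.png",c)
print(monitor.get_obs()["ft_force"])
```

```text
[-2.22825296  2.24171932  6.67610421]
```

View pics/bar1.png

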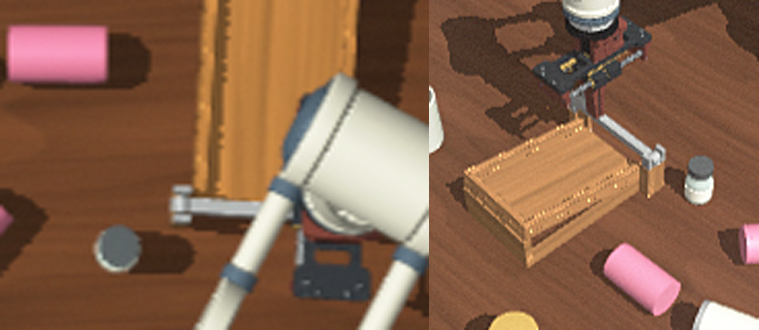

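The bar is on its end stop: the finger tip is at 75 mm with 6.7 N, and both views show the bar level in the catch. Next I go above the tin.

Request:
{"method": "move_arm", "body": {
  "increments": [
    [0, 0, -0.03, 0, 0],
    [0, 0, -0.08, 0, 0],
    [0, 0, -0.13, 0, 0],
    [0.045, 0.0135, -0.13, 0, 0.5],
    [0.09, 0.027, -0.13, -5, 1],
    [0.135, 0.04, -0.13, -10, 1],
    [0.18, 0.054, -0.13, -15, 1],
    [0.225, 0.067, -0.13, -20, 1],
    [0.27, 0.081, -0.13, -21.7, 1],
    [0.315, 0.094, -0.13, -21.7, 1],
    [0.36, 0.108, -0.13, -21.7, 1],
    [0.4, 0.12, -0.13, -21.7, 1],
    [0.4, 0.12, -0.13, -21.7, 1],
    [0.4, 0.12, -0.13, -21.7, 1],
    [0.4, 0.12, -0.13, -21.7, 1]
  ]
}}

```text
time: 6.9
tcp_pos: [559.3, 177.8, 203.9]
tool_rot: [1.895, 2.505, -0.0]
ft_force: [-0.5, 0.1, 0.5]
finger_gap: 87.3
gripper_force: 0.0
```

Run:
```python
from h import *
o=monitor.get_obs();im=cams.get_image("wrist");px=im["pixels"];cv2.imwrite("pics/w1.png",px);P=cloud(im)
H,S,V=cv2.split(cv2.cvtColor(px,cv2.COLOR_BGR2HSV))
t=o["tcp_pos"];print(t,im["xyz"])
m=(P[...,2]>36)&(P[...,2]<75)&(np.hypot(P[...,0]-559,P[...,1]-179)<65)
q=P[m];r=cv2.minAreaRect(q[:,:2].astype(np.float32));print(len(q),r,np.percentile(q[:,2],[2,50,98]))
h=q[q[:,2]>55.5];print(h.mean(0))
```

```text
[559.32133916 177.80691843 203.85740238] [540.46256538 246.78486716 365.25969448]
5770 ((556.2899780273438, 180.54261779785156), (55.61246871948242, 95.45101928710938), 16.09854507446289) [39.76194369 56.25072035 60.24919696]
[555.73651834 182.68289207  58.24217912]
```

View pics/w1.png

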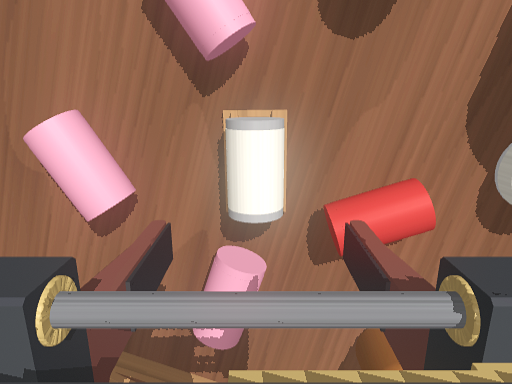

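The wrist view shows the tin upright in the image at (255,170), in line with the fingers. The red tin's corner at (327,208) is close to the right finger, so I'll descend with a slightly narrower opening.

Request:
{"method": "move_arm", "body": {
  "increments": [
    [0.003, -0.002, 0.03, 0, 0.85],
    [0.003, -0.002, 0.07, 0, 0.85],
    [0.003, -0.002, 0.11, 0, 0.85],
    [0.003, -0.002, 0.14, 0, 0.85],
    [0.003, -0.002, 0.165, 0, 0.85],
    [0.003, -0.002, 0.184, 0, 0.85],
    [0.003, -0.002, 0.184, 0, 0.85],
    [0.003, -0.002, 0.184, 0, 0.85],
    [0.003, -0.002, 0.184, 0, 0.5],
    [0.003, -0.002, 0.184, 0, 0.3],
    [0.003, -0.002, 0.184, 0, 0.3],
    [0.003, -0.002, 0.184, 0, 0.3],
    [0.003, -0.002, 0.184, 0, 0.3],
    [0.003, -0.002, 0.184, 0, 0.3],
    [0.003, -0.002, 0.184, 0, 0.3]
  ],
  "force": 20
}}

```text
time: 8.45
tcp_pos: [557.4, 181.0, 21.1]
tool_rot: [1.893, 2.505, 0.002]
ft_force: [-0.4, -1.6, 6.7]
finger_gap: 55.5
gripper_force: 20.0
```

Request:
{"method": "move_arm", "body": {
  "increments": [
    [0, 0, -0.02, 0, 0.3],
    [0, 0, -0.05, 0, 0.3],
    [0, 0, -0.09, 0, 0.3],
    [0, 0, -0.13, 0, 0.3],
    [0, 0, -0.16, 0, 0.3],
    [0, 0, -0.16, 0, 0.3],
    [0, 0, -0.16, 0, 0.3]
  ]
}}

```text
time: 9.15
tcp_pos: [556.6, 180.9, 178.3]
tool_rot: [-1.894, -2.506, 0.001]
ft_force: [-0.3, 0.3, -3.3]
finger_gap: 56.1
gripper_force: 20.0
```

Run:
```python
from h import *
o=monitor.get_obs();im=cams.get_image("wrist");P=cloud(im);px=im["pixels"]
H,S,V=cv2.split(cv2.cvtColor(px,cv2.COLOR_BGR2HSV))
t=o["tcp_pos"];print(t,R.from_rotvec(o["tool_rot"]).as_matrix()[:,0],o["finger_gap"],o["gripper_force"])
m=(P[...,2]>t[2]-10)&(P[...,2]<t[2]+45)&(S<70)&(V>110)&(np.hypot(P[...,0]-t[0],P[...,1]-t[1])<65)
q=P[m];r=cv2.minAreaRect(q[:,:2].astype(np.float32));print(len(q),r,np.percentile(q[:,2],[2,50,98])-t[2])
cv2.imwrite("pics/w2.png",px)
```

```text
[556.56832038 180.93011467 178.31859465] [-2.73070436e-01  9.61994042e-01  3.21604793e-05] 56.081975693766495 19.995441734790802
20811 ((558.374755859375, 181.27040100097656), (57.634918212890625, 96.10787200927734), 16.246898651123047) [ 3.58532404 35.2830707  39.04562371]
```

View pics/w2.png

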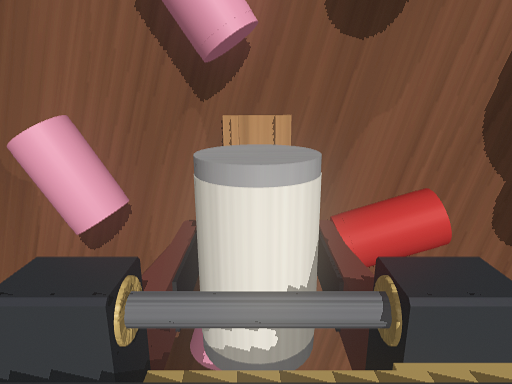

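The wrist view shows the tin held centrally between the pads, at about (258,250). Next I carry it over the rack's middle line.

Request:
{"method": "move_arm", "body": {
  "increments": [
    [-0.02, -0.011, 0, 0, 0.3],
    [-0.05, -0.027, 0, 3, 0.3],
    [-0.08, -0.044, 0, 6, 0.3],
    [-0.11, -0.06, 0, 9, 0.3],
    [-0.14, -0.077, 0, 12, 0.3],
    [-0.17, -0.093, 0, 15, 0.3],
    [-0.2, -0.109, 0, 18, 0.3],
    [-0.23, -0.126, 0, 20, 0.3],
    [-0.26, -0.142, 0, 21.8, 0.3],
    [-0.29, -0.159, 0, 21.8, 0.3],
    [-0.31, -0.17, 0, 21.8, 0.3],
    [-0.32, -0.175, 0, 21.8, 0.3],
    [-0.32, -0.175, 0.02, 21.8, 0.3],
    [-0.32, -0.175, 0.05, 21.8, 0.3],
    [-0.32, -0.175, 0.07, 21.8, 0.3],
    [-0.32, -0.175, 0.08, 21.8, 0.3],
    [-0.32, -0.175, 0.08, 21.8, 0.3],
    [-0.32, -0.175, 0.08, 21.8, 0.3]
  ]
}}

```text
time: 11.0
tcp_pos: [475.9, -174.4, 99.9]
tool_rot: [-2.333, -2.103, -0.0]
ft_force: [0.2, 0.6, -2.8]
finger_gap: 55.6
gripper_force: 20.0
```

Run:
```python
from h import *
o=monitor.get_obs();im=cams.get_image("wrist");P=cloud(im);px=im["pixels"]
print(o["tcp_pos"],o["tool_rot"],o["ft_force"]);cv2.imwrite("pics/w3.png",px)
```

```text
[ 475.87138481 -174.41650566   99.89200988] [-2.33337860e+00 -2.10341562e+00 -2.17495829e-04] [ 0.22896364  0.64519479 -2.84072086]
```

View pics/w3.png

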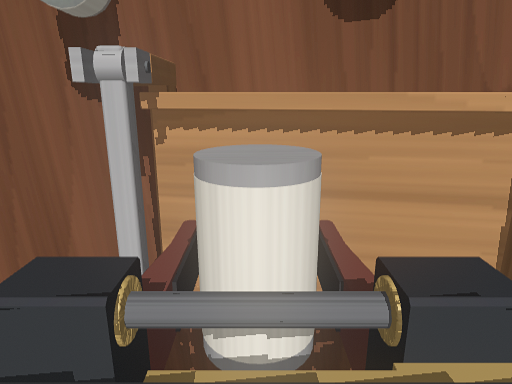

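The view shows the tin square over the floor between the rails, with the closed bar on the left at (120,170). I'll lower it gently until it touches.

Request:
{"method": "move_arm", "body": {
  "increments": [
    [0, 0, 0.01, 0, 0.3],
    [0, 0, 0.02, 0, 0.3],
    [0, 0, 0.03, 0, 0.3],
    [0, 0, 0.034, 0, 0.3],
    [0, 0, 0.035, 0, 0.3],
    [0, 0, 0.035, 0, 0.3],
    [0, 0, 0.035, 0, 0.3]
  ]
}}

```text
time: 11.75
tcp_pos: [475.9, -174.8, 65.0]
tool_rot: [2.334, 2.103, 0.0]
ft_force: [-0.4, 0.4, -3.8]
finger_gap: 55.6
gripper_force: 20.0
```

Request:
{"method": "move_arm", "body": {
  "increments": [
    [0, 0, 0.001, 0, 0.3],
    [0, 0, 0.001, 0, 0.3],
    [0, 0, 0.001, 0, 0.3]
  ]
}}

```text
time: 12.05
tcp_pos: [475.7, -174.7, 63.8]
tool_rot: [2.334, 2.103, 0.0]
ft_force: [1.3, 0.5, -2.7]
finger_gap: 55.5
gripper_force: 20.0
```

Request:
{"method": "move_arm", "body": {
  "increments": [
    [0, 0, 0.001, 0, 0.3],
    [0, 0, 0.001, 0, 0.3],
    [0, 0, 0.001, 0, 0.3]
  ]
}}

```text
time: 12.35
tcp_pos: [475.8, -174.8, 63.4]
tool_rot: [2.333, 2.103, 0.0]
ft_force: [-2.7, 1.2, 3.6]
finger_gap: 55.9
gripper_force: 20.0
```

Request:
{"method": "move_arm", "body": {
  "increments": [
    [0, 0, 0, 0, 0.66],
    [0, 0, 0, 0, 0.7],
    [0, 0, 0, 0, 0.75],
    [0, 0, 0, 0, 0.8],
    [0, 0, 0, 0, 0.85],
    [0, 0, 0, 0, 0.9],
    [0, 0, 0, 0, 0.95],
    [0, 0, 0, 0, 1],
    [0, 0, 0, 0, 1],
    [0, 0, 0, 0, 1],
    [0, 0, 0, 0, 1],
    [0, 0, 0, 0, 1]
  ]
}}

```text
time: 13.55
tcp_pos: [475.7, -174.7, 62.6]
tool_rot: [2.334, 2.103, 0.0]
ft_force: [-0.2, 0.7, -0.5]
finger_gap: 88.1
gripper_force: 0.1
```

Request:
{"method": "move_arm", "body": {
  "increments": [
    [0, 0, -0.004, 0, 1],
    [0, 0, -0.01, 0, 1],
    [0, 0, -0.017, 0, 1],
    [0, 0, -0.025, 0, 1],
    [0, 0, -0.035, 0, 1],
    [0, 0, -0.05, 0, 1],
    [0, 0, -0.08, 0, 1],
    [0, 0, -0.12, 0, 1],
    [0, 0, -0.16, 0, 1],
    [0, 0, -0.18, 0, 1],
    [0, 0, -0.18, 0, 1],
    [0, 0, -0.18, 0, 1]
  ]
}}

```text
time: 14.75
tcp_pos: [475.7, -174.8, 242.7]
tool_rot: [2.334, 2.102, 0.0]
ft_force: [0.3, 0.1, -1.3]
finger_gap: 88.0
gripper_force: 0.0
```

Run:
```python
from h import *
Rr=np.array([[np.cos(-.103),-np.sin(-.103)],[np.sin(-.103),np.cos(-.103)]])
im=cams.get_image("wrist");cv2.imwrite("pics/w4.png",im["pixels"])
for n in("wrist","scene"):
    im=cams.get_image(n);P=cloud(im);px=im["pixels"];H,S,V=cv2.split(cv2.cvtColor(px,cv2.COLOR_BGR2HSV))
    q=P.copy();q[...,:2]=(P[...,:2]-[530.6,-180.7])@Rr
    m=(S<70)&(V>110)&(q[...,0]>-118)&(q[...,0]<100)&(abs(q[...,1])<60)&(q[...,2]>50)&(q[...,2]<115)
    w=q[m];r=cv2.minAreaRect(w[:,:2].astype(np.float32));print(n,len(w),r,w[:,2].max(),"deck x ~",(r[0][0]+120)/.987+4.5)
    b=q[(abs(q[...,0]+128)<12)&(abs(q[...,1])<65)&(q[...,2]>60)&(q[...,2]<100)];
    if len(b):
        for y in(-55,0,55):
            z=b[abs(b[:,1]-y)<10][:,2];print("bar top",y,np.percentile(z,90) if len(z) else None)
```

```text
wrist 5533 ((-92.96077728271484, -5.928340911865234), (107.9182357788086, 50.18364334106445), 89.86434936523438) 97.10503110477487 deck x ~ 31.89536242886034
bar top -55 75.31047676981925
bar top 0 84.60453384219471
bar top 55 75.42872119719442
scene 558 ((-90.29747772216797, 2.0392112731933594), (53.98117446899414, 99.88971710205078), 0.8117893934249878) 99.1919495136267 deck x ~ 34.59374090965758
bar top -55 74.55606715983761
bar top 0 75.84486114490491
bar top 55 75.59531296166787
```

View pics/w4.png

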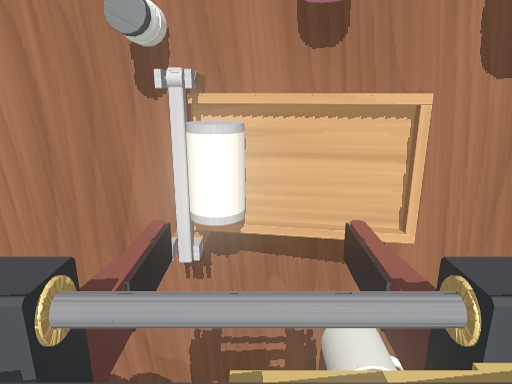

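The tin at (215,172) lies square against the closed bar at (180,170), with its deck x about 33 mm and the bar top level at 75 mm. I'm handing in.

```bash
python3 -c "
from h import *
print(ticket.sign_off())"
```

```text
the job is handed in; nothing more can be done
None
```

The bar is closed in its catch and the tin rests square against it, about 33 mm up from the low edge; the arm is clear and touched no bystanders, and I've handed the job in (no verdict was returned).

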